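Probe the weld of a patch seam

TASK

Draw the seam probe straight up out of its storage bore and, with the ball resting on the base sheet and its spring partly (never fully) pressed in, check the patch's weld: start at the right-hand end of the edge facing the robot and follow that edge, the rounded corner and the left edge to its far end in one pass without lifting, slower than about 3 cm per second and with the ball right beside the edge (gap under 5 mm). Then hang the used probe upright by its collar in the stand's open notch, where it waits to be wiped. Leave the bottle, the cup and the dish where they stand.

Things in the scene. Friction and masses are not known exactly. Their poses are not given: they have to be found in the camera images.
- fixture: Fixed aluminium clamping plate 190 x 215 x 10 mm with a welded sample. Origin at bench level; x away from the robot at yaw 0, y left, z up; mm in this frame. Grey base sheet x -70..70, y -80..80, top z 15. On it, far right, a white patch, top z 20: front edge x = -40 (y -80..10), left edge y = 45 (x -5..70), rounded corner between (radius 35 about (-5, 10)). Seam: the 5 mm step along these edges.
- seam_start (a point): Seam point near the right-hand end of the front edge, on the base sheet's top, 4 mm in front of the patch edge; fixture frame (-44, -66, 15) mm. The pass begins here.
- seam_corner_in (a point): Seam point where the front edge runs into the rounded corner, 4 mm outside the edge, on the base sheet's top; fixture frame (-44, 10, 15) mm.
- seam_corner_mid (a point): Seam point at the middle of the rounded corner, 4 mm outside the edge; fixture frame (-32.6, 37.6, 15) mm.
- seam_corner_out (a point): Seam point where the rounded corner runs into the left edge, 4 mm outside the edge; fixture frame (-5, 49, 15) mm.
- seam_end (a point): Seam point near the far end of the left edge, on the base sheet's top, 4 mm outside the edge; fixture frame (56, 49, 15) mm. The pass ends here. A strap clamp with a brass nut stands 20 mm further left (from y = 69 mm, nut up to 31 mm high, stud to 39 mm); another, to 44 mm, at (80, -30) mm on the patch's far edge.
- corner_centre (a point): Centre of the patch's rounded corner (radius 35 mm), fixture frame (-5, 10, 15) mm.
- stand: Fixed stand: steel foot 95 x 126 x 10 mm, back wall, flat aluminium top plate 80 x 116 x 14 mm, top at z 105 mm. Origin at bench level; x away from the robot at yaw 0, y left. Left half: round bore of 14 mm over a black guard sleeve. Right half: notch 14 mm wide, cut through the plate from its front edge (x -40) to x -10, middle at y -29; the air in front of it and below is free down to the foot.
- bore_mouth (a point): Centre of the 14 mm bore at the top of the plate, stand frame (-10, 29, 105) mm; the sleeve under it (inside 15 mm) ends 82 mm below the plate's top.
- notch_seat (a point): Parking place of the probe's collar in the notch: middle of the notch, 20 mm in from its open front, at the top of the plate; stand frame (-20, -29, 105) mm. The notch opens along the stand's -x.
- probe: Spring-loaded seam probe, about 115 g, round about its z axis, starts upright in the bore, hanging by its collar. Origin: centre of the collar's underside; z towards the handle. In mm: steel collar of 26, z 0..5; black ribbed handle of 18, z 5..80 (grip here, e.g. z 45), steel button to z 86; shank of 10, z -45..0; plunger rod of 5 with a 6 mm ball, lowest point z -75 when fully out.
- probe_ball (a point): Centre of the probe's 6 mm ball, 72 mm below the collar's underside when the plunger is fully out; moves up with the plunger.
- plunger (a joint): How far the plunger is pressed in, 0 (fully out) to 0.010 m (solid). The spring pushes with 1 N at 0 and 3 N at 0.010; 3 to 6 mm is a good working value.
- vial: Bystander: small reagent bottle with white cap, 54 mm across, 95 mm high, standing behind the work; origin at its foot.
- cup: Bystander: white plastic cup, 70 mm across, 41 mm high, left of the work; origin at its foot.
- dish: Bystander: shallow white dish, 60 mm across, 15 mm high, right of the work; origin at its foot.

How it is judged (in metres and radians):
On the way, in this order (a step that is already met when the one before it is completed fails the run):
1. the probe is drawn out of the bore: its ball is above the stand's top plate (z of probe_ball in the frame of stand above 0.107 m), for 0.1 s.
2. the ball presses on the sheet within 8 mm of the seam's start point (horizontal distance between probe_ball and seam_start below 0.008 m and contact force between probe and fixture above 0.3 N), for 0.1 s.
3. the pressed ball reaches the start of the rounded corner (within 8 mm) (horizontal distance between probe_ball and seam_corner_in below 0.008 m and contact force between probe and fixture above 0.3 N), for 0.1 s.
4. the pressed ball reaches the middle of the corner (within 8 mm) (horizontal distance between probe_ball and seam_corner_mid below 0.008 m and contact force between probe and fixture above 0.3 N), for 0.1 s.
5. the pressed ball reaches the end of the corner (within 8 mm) (horizontal distance between probe_ball and seam_corner_out below 0.008 m and contact force between probe and fixture above 0.3 N), for 0.1 s.
6. the pressed ball reaches the seam's end point (within 8 mm) (horizontal distance between probe_ball and seam_end below 0.008 m and contact force between probe and fixture above 0.3 N), for 0.1 s.
At the end, for the whole second after the job is handed in: The probe hangs upright (within 0.15 rad) and still (below 10 mm/s) in the stand's open notch, its collar resting on the top plate (underside 102 to 108 mm above the bench) and its axis within 10 mm of the notch seat (horizontal distance between probe and notch_seat below 0.01 m and z of probe in the frame of stand between 0.102 and 0.108 m and angle between probe's own z axis and vertical below 0.15 rad and linear speed of probe below 0.01 m/s); the robot touches nothing.
It fails at once if the probe touches the sample or its fixture with its ball off the seam (ball centre inside the patch's outline or more than 9 mm outside the patch edge) (contact force between probe and fixture above 0.3 N and ((y of probe_ball in the frame of fixture below 0.01 m and (x of probe_ball in the frame of fixture below -0.049 m or x of probe_ball in the frame of fixture above -0.04 m)) or (y of probe_ball in the frame of fixture above 0.01 m and x of probe_ball in the frame of fixture below -0.005 m and (horizontal distance between probe_ball and corner_centre below 0.035 m or horizontal distance between probe_ball and corner_centre above 0.044 m)) or (y of probe_ball in the frame of fixture above 0.01 m and x of probe_ball in the frame of fixture above -0.005 m and (y of probe_ball in the frame of fixture below 0.045 m or y of probe_ball in the frame of fixture above 0.054 m)))).
It fails at once if the probe moves faster than 60 mm/s while it touches the sample (contact force between probe and fixture above 0.3 N and linear speed of probe above 0.06 m/s).
It fails at once if the ball is lifted off in the middle of the seam (plunger fully out, ball less than 20 mm above the sheet, more than 18 mm from both end points) (value of joint plunger below 0.0002 m and z of probe_ball in the frame of fixture below 0.035 m and ((y of probe_ball in the frame of fixture between -0.048 and 0.01 m and x of probe_ball in the frame of fixture between -0.06 and -0.04 m) or (y of probe_ball in the frame of fixture above 0.01 m and x of probe_ball in the frame of fixture below -0.005 m and horizontal distance between probe_ball and corner_centre between 0.035 and 0.055 m) or (x of probe_ball in the frame of fixture between -0.005 and 0.038 m and y of probe_ball in the frame of fixture between 0.045 and 0.065 m))).
It fails at once if the plunger is pressed solid (more than 9.3 mm) on the sample (contact force between probe and fixture above 0.3 N and value of joint plunger above 0.0093 m).
It fails at once if the bottle, cup or dish is moved more than 20 mm or the bottle tipped (distance of any of vial, cup, dish from where it was at the start of the episode above 0.02 m or angle between vial's own z axis and vertical above 0.4 rad).
It also fails if it takes over 72 s, if anything falls off the work surface, if the arm or the gripper's body presses on something with over 40 N, if the wrist force passes 120 N, or if a joint passes its speed limit or range.

ROBOT

A 6-joint arm with a two-finger parallel gripper is mounted at the origin on a cart in front of the work surface, level with it; the furniture and walls round the work are solid. World frame = base frame: x ahead of the robot, y to its left, z up, the work surface at z = 0. Lengths are in mm, angles in rad, forces in N, time in s.
With the tool pointing down it reaches from about 300 to 775 mm from the base axis. Payload 14.6 kg.
Tool frame: the origin (TCP) lies at the centre of the arm's flange, where the gripper is bolted on; the fingertips stand 199 mm ahead of it and the grasp point (between the pads) lies 180 mm ahead of it; z points along the fingers, y is the line along which they close (so a half turn about z gives the same grasp; the last joint's range is limited). The gripper opens to 94 mm and grips with 3 to 60 N. Pads are 16 mm wide; open, the fingers measure 119 mm over their backs; the gripper's body (75 mm by 177 mm) begins 78 mm behind the grasp point.
Start: joints at [-1.292, 0.3, 1.521, -0, 1.321, -0.067], TCP at [186.415, -517.436, 404.646] pointing down, gripper open.
Joint ranges: [-3.03, 3.03], [-0.79, 2.21], [0.23, 2.52], [-1.04, 4.18], [0, 3.07], [-2.55, 2.55]. Speed limits (rad/s): [2.22, 2.22, 2.57, 3.14, 3.14, 3.14].

INTERFACE

Orientations are given as a rotation vector (axis times angle).
In Python, from rig import r gives the robot as it stands.
- The arm moves only by the tool step_arm, never from a script. Its argument "commands" is a list of rows, each an object of numbers: "dx", "dy", "dz": the shift along the tool's x, y, z in cm; "wx", "wy", "wz": the turn, a rotation vector about the tool's x, y, z in degrees; "grip": the opening, from 0 (shut) to 1 (fully open). A call has 1 to 20 rows; each row is the pose to reach, as a shift and turn from the pose commanded when the call began, along the tool's axes at that moment; what a row does not reach only later rows make up. A row lasts 1/8 s, in which the tool goes at most 62.5 mm and 10.7 degrees, less where a joint would pass 70% of its speed; a pose out of reach is approached as far as the arm can. A call with a gripper value outside its range is refused whole. The fingers move at their own pace and stop on an object; "newtons" is the grip in N (left out, the last holds). Time passes only in rows, so rows that repeat a pose let the fingers close. It gives the time, the measured TCP pose, the force, the opening and the grip force at its end, in the units of the state.
- r.sense(): the state, without advancing time (a new reading comes with each control period).
- r.read_camera(name): name is "scene" or "side" or "wrist"; returns a dict with "img" (400x640x3 uint8, blue, green, red), "depth" (400x640 float32, mm along the optical axis (not along the pixel's ray), 0 where there is no reading), "fx", "fy", "cx", "cy" (pixels), "T" (4x4, takes a point from camera to world coordinates). Camera axes: x right, y down, z forward; pixel columns grow to the right and rows downward; lengths in mm; the calibration is good to about 2 mm. A picture is of the moment at which its call begins.
- r.job_done(): hands the job in; it is judged then, once.
The state is a dict: "time_s": time; "q": joint angles; "joint_vel": joint speeds; "joint_torque": joint torques, N m; "eef_pos": TCP position; "tcp_rot": TCP orientation; "contact_force": force on the tool from outside, world axes, zero at the start; "wrist_torque": the same for the moment, N m; "width": opening from 0.0 (shut) to 1.0 (fully open); "finger_force": force on a finger pad.
Only numpy, scipy, OpenCV 4.12 (cv2) and the standard library are available. Lean on these libraries where they do the work, as an engineer would, in place of code of your own. Each camera call takes 0.05 s, during which the arm holds its last target. There are 200 camera calls.

## Working session

There is one attempt and no reset: what is moved stays moved. The work goes in short steps, Python scripts to look and compute and a tool call to move; the robot and the scene stay as the last step left them, time stands still between calls to the robot, and variables do not carry over. Pictures are saved under pics/ and viewed, at most 10 in all, crops included, and the job is handed in when it is done.

Besides the shell and the picture viewer there is one more tool, called as name(argument=value, ...) on one line, values as JSON. step_arm: Moves the arm, as the interface text tells. Its arguments: {"type":"object","properties":{"commands":{"type":"array"},"newtons":{"type":"number"}},"required":["commands"]}

```bash
ls; mkdir -p pics; python3 - <<'E'
from rig import r
import cv2,numpy as np,pickle
s=r.sense();print({k:np.round(v,3) for k,v in s.items()})
for n in("scene","side","wrist"):
    c=r.read_camera(n);pickle.dump(c,open(f"pics/{n}0.pkl","wb"));cv2.imwrite(f"pics/{n}0.png",c["img"]);print(n,c["fx"],np.round(c["T"],3).tolist())
E
```

```text
pics
{'time_s': np.float64(0.0), 'q': array([-1.292,  0.3  ,  1.522, -0.   ,  1.321, -0.067]), 'joint_vel': array([ 0.   , -0.001,  0.001, -0.001, -0.001,  0.   ]), 'joint_torque': array([ 4.0000e-03, -5.3180e+01, -3.5273e+01,  7.1000e-02,  2.4000e-02,
       -0.0000e+00]), 'eef_pos': array([ 186.428, -517.41 ,  404.075]), 'tcp_rot': array([-3.094, -0.54 ,  0.   ]), 'contact_force': array([ 0.158, -0.779, -0.447]), 'wrist_torque': array([-0.022, -0.018,  0.025]), 'finger_force': np.float64(0.0), 'width': np.float64(1.004)}
scene 386.161875042905 [[0.93, -0.255, 0.266, 168.658], [-0.368, -0.649, 0.665, -849.748], [0.003, -0.717, -0.697, 979.292], [0.0, 0.0, 0.0, 1.0]]
side 484.47479003342704 [[0.95, -0.159, 0.269, 165.564], [-0.312, -0.411, 0.857, -1165.389], [-0.026, -0.898, -0.44, 707.986], [0.0, 0.0, 0.0, 1.0]]
wrist 341.04833453587213 [[0.339, -0.915, -0.22, 248.837], [-0.941, -0.33, -0.077, -494.141], [-0.002, 0.233, -0.973, 385.109], [0.0, 0.0, 0.0, 1.0]]
```

View pics/scene0.png

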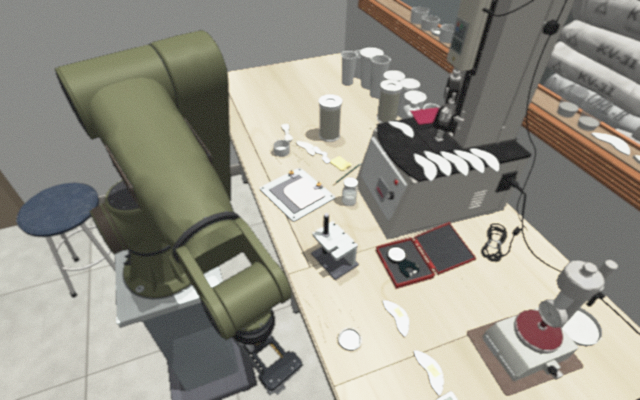

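View pics/side0.png

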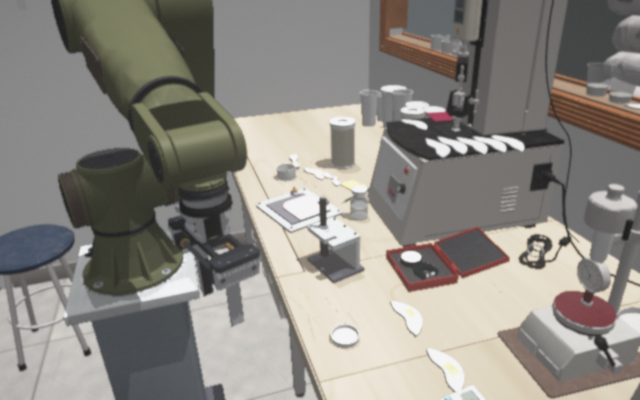

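The scene view shows the fixture around px (297,193), the stand with the probe (black handle) at about (326,225), the vial at (349,190), the cup at (281,147) and the dish at (348,340). The side view agrees: fixture (298,209), stand (335,245).

```bash
cat > h.py <<'E'
import numpy as np,pickle,cv2
from rig import r
from scipy.spatial.transform import Rotation as R
def ray(c,u,v,z):
    d=c["T"][:3,:3]@np.array([(u-c["cx"])/c["fx"],(v-c["cy"])/c["fy"],1]);o=c["T"][:3,3]
    return o+d*(z-o[2])/d[2]
def dp(c,u,v):
    Z=c["depth"][int(v),int(u)]
    return c["T"][:3,:3]@np.array([(u-c["cx"])/c["fx"]*Z,(v-c["cy"])/c["fy"]*Z,Z])+c["T"][:3,3]
def proj(c,p):
    q=c["T"][:3,:3].T@(np.asarray(p,float)-c["T"][:3,3]);return np.array([q[0]/q[2]*c["fx"]+c["cx"],q[1]/q[2]*c["fy"]+c["cy"]])
def snap(n,name):
    c=r.read_camera(n);pickle.dump(c,open(f"pics/{name}.pkl","wb"));cv2.imwrite(f"pics/{name}.png",c["img"]);return c
def load(name): return pickle.load(open(f"pics/{name}.pkl","rb"))
E
python3 - <<'E'
from h import *
c=load("scene0");s=load("side0")
for n,u,v,z in[("plate L",262,190,10),("plate near",299,217,10),("plate R",334,199,10),("probe top",326,216,185),("vialfoot",348,203,0),("cup",281,150,20),("dish",348,341,10),("stand plate",338,240,105)]:
    print(n,ray(c,u,v,z).round(),dp(c,u,v).round())
print(ray(s,323,200,185).round(),dp(s,323,202).round())
a=cv2.resize(c["img"][130:290,240:400],None,fx=3.7,fy=3.7,interpolation=cv2.INTER_CUBIC);cv2.imwrite("pics/crop1.png",a)
E
```

```text
plate L [366. 203.  10.] [367. 205.   9.]
plate near [448.  24.  10.] [448.  25.   9.]
plate R [596.  62.  10.] [600.  71.   0.]
probe top [ 470. -158.  185.] [ 468. -162.  190.]
vialfoot [639.  34.   0.] [630.  17.  19.]
cup [503. 399.  20.] [497. 377.  37.]
dish [ 417. -444.   10.] [ 420. -441.    2.]
stand plate [ 496. -191.  105.] [ 495. -193.  107.]
[ 467. -168.  185.] [ 468. -165.  178.]
```

View pics/crop1.png

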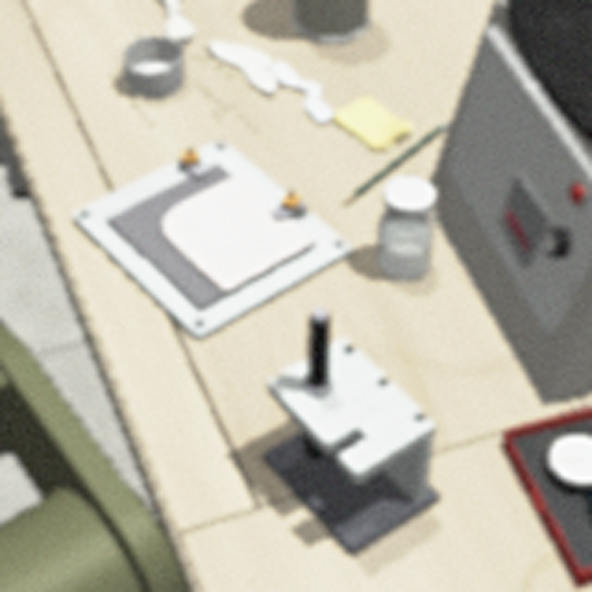

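The crop shows the fixture plate with the patch corner at the left. The probe handle top is at (320,318), the stand plate's bore at (318,385) and the notch at (350,440). The stand is clearly yawed. Next I'll go to a wrist viewpoint above both.

```bash
cat >> h.py <<'E'
def move(target,rot=None):
    """tool-frame shift (cm) and turn (deg) from the present pose to a world target (mm)"""
    s=r.sense();M=R.from_rotvec(s["tcp_rot"])
    d=M.inv().apply(np.asarray(target)-s["eef_pos"])/10
    w=np.degrees((M.inv()*rot).as_rotvec()) if rot is not None else None
    return d.round(3),w
E
python3 - <<'E'
from h import *
print(move([430,-40,440]));print(R.from_rotvec(r.sense()["tcp_rot"]).as_matrix().round(3))
E
```

```text
(array([ 39.1  , -36.662,  -3.544]), None)
[[ 0.941  0.339 -0.   ]
 [ 0.339 -0.941  0.001]
 [ 0.    -0.001 -1.   ]]
```

View pics/wrist0.png

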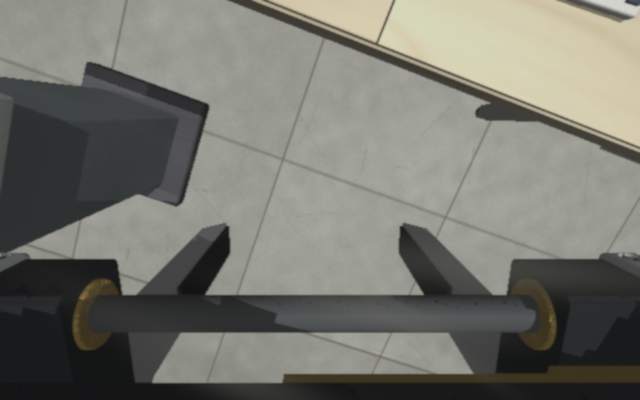

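The wrist view shows the fingers in the lower half, reaching to row 225, so the useful view lies towards tool +x (image up).

step_arm(commands=[{"dx": 34.6, "dy": -36.1, "dz": -3.5, "grip": 1}, {"dx": 34.6, "dy": -36.1, "dz": -3.5}, {"dx": 34.6, "dy": -36.1, "dz": -3.5}, {"dx": 34.6, "dy": -36.1, "dz": -3.5}, {"dx": 34.6, "dy": -36.1, "dz": -3.5}, {"dx": 34.6, "dy": -36.1, "dz": -3.5}, {"dx": 34.6, "dy": -36.1, "dz": -3.5}, {"dx": 34.6, "dy": -36.1, "dz": -3.5}, {"dx": 34.6, "dy": -36.1, "dz": -3.5}, {"dx": 34.6, "dy": -36.1, "dz": -3.5}, {"dx": 34.6, "dy": -36.1, "dz": -3.5}, {"dx": 34.6, "dy": -36.1, "dz": -3.5}, {"dx": 34.6, "dy": -36.1, "dz": -3.5}])

```text
invalid input
```

```bash
python3 - <<'E'
from h import *
c=snap("wrist","w1");s=r.sense();print(s["time_s"],s["eef_pos"],s["q"].round(2))
E
```

```text
0.2 [ 186.42274803 -517.42530431  404.28978336] [-1.29  0.3   1.52 -0.    1.32 -0.07]
```

View pics/w1.png

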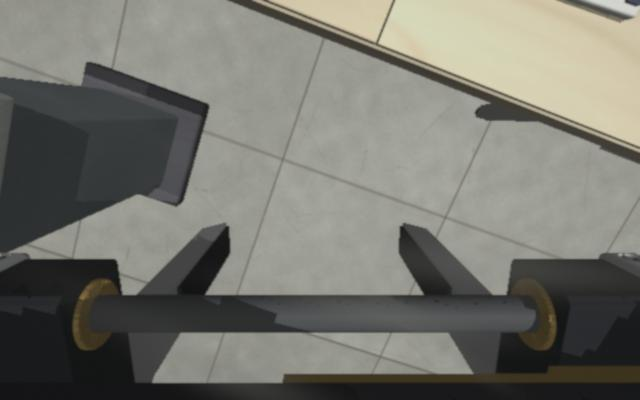

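That call was refused and the view is unchanged. I'll send it again with every key present.

step_arm(commands=[{"dx": 34.6, "dy": -36.1, "dz": -3.5, "wx": 0, "wy": 0, "wz": 0, "grip": 1}, {"dx": 34.6, "dy": -36.1, "dz": -3.5, "wx": 0, "wy": 0, "wz": 0, "grip": 1}, {"dx": 34.6, "dy": -36.1, "dz": -3.5, "wx": 0, "wy": 0, "wz": 0, "grip": 1}, {"dx": 34.6, "dy": -36.1, "dz": -3.5, "wx": 0, "wy": 0, "wz": 0, "grip": 1}, {"dx": 34.6, "dy": -36.1, "dz": -3.5, "wx": 0, "wy": 0, "wz": 0, "grip": 1}, {"dx": 34.6, "dy": -36.1, "dz": -3.5, "wx": 0, "wy": 0, "wz": 0, "grip": 1}, {"dx": 34.6, "dy": -36.1, "dz": -3.5, "wx": 0, "wy": 0, "wz": 0, "grip": 1}, {"dx": 34.6, "dy": -36.1, "dz": -3.5, "wx": 0, "wy": 0, "wz": 0, "grip": 1}, {"dx": 34.6, "dy": -36.1, "dz": -3.5, "wx": 0, "wy": 0, "wz": 0, "grip": 1}, {"dx": 34.6, "dy": -36.1, "dz": -3.5, "wx": 0, "wy": 0, "wz": 0, "grip": 1}, {"dx": 34.6, "dy": -36.1, "dz": -3.5, "wx": 0, "wy": 0, "wz": 0, "grip": 1}, {"dx": 34.6, "dy": -36.1, "dz": -3.5, "wx": 0, "wy": 0, "wz": 0, "grip": 1}, {"dx": 34.6, "dy": -36.1, "dz": -3.5, "wx": 0, "wy": 0, "wz": 0, "grip": 1}])

```text
time_s: 1.82
eef_pos: [389.4, -61.2, 439.6]
tcp_rot: [-3.095, -0.538, 0.0]
contact_force: [-0.1, 0.3, -0.3]
width: 0.998
finger_force: 0.0
```

```bash
python3 - <<'E'
from h import *
c=snap("wrist","w1");s=r.sense();print(s["time_s"],s["eef_pos"],s["q"].round(2))
E
```

```text
1.875 [389.46722643 -61.01596125 439.65815617] [-0.25 -0.09  1.87 -0.    1.36  0.98]
```

View pics/w1.png

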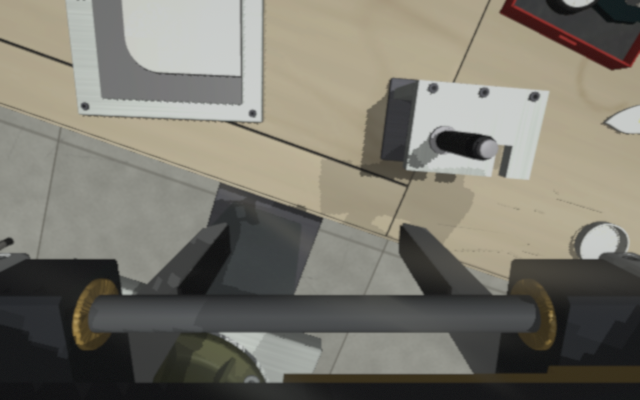

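The wrist view shows the fixture's front edge from (82,117) to (262,122), with the patch front edge at row 76 and its left edge at column 122. The stand's top plate has corners at about (418,80), (549,92), (529,180) and (405,171). The notch is at (506,160) and the collar at (440,140). Next I'll fit these edges with sub-pixel lines.

```bash
cat >> h.py <<'E'
def edge(c,p,q,z,half=6,n=60,sign=0):
    """points of strongest gradient along normals of pixel segment p-q, robust line, world at height z: (point, dir, resid)"""
    g=cv2.GaussianBlur(cv2.cvtColor(c["img"],cv2.COLOR_BGR2GRAY),(0,0),0.8).astype(np.float32)
    p,q=np.array(p,float),np.array(q,float);t=(q-p)/np.linalg.norm(q-p);m=np.array([-t[1],t[0]])
    s=np.arange(-half,half+.01,.25,dtype=np.float32);pts=[]
    for a in np.linspace(0,1,n):
        b=p+a*(q-p);u=(b[0]+s*m[0]).astype(np.float32)[None];v=(b[1]+s*m[1]).astype(np.float32)[None]
        d=np.gradient(cv2.remap(g,u,v,cv2.INTER_LINEAR)[0]);e=d*sign if sign else abs(d);i=e.argmax()
        if e[i]>1.5: pts.append(b+s[i]*m)
    W=np.array([ray(c,*x,z)[:2] for x in pts],np.float32)
    L=cv2.fitLine(W,cv2.DIST_HUBER,0,.01,.01).ravel();dr,pt=L[:2],L[2:]
    nn=np.array([-dr[1],dr[0]]);res=(W-pt)@nn;k=abs(res)<2
    L=cv2.fitLine(W[k],cv2.DIST_HUBER,0,.01,.01).ravel();dr,pt=L[:2],L[2:]
    return pt,dr,np.std(res[k]),k.sum()
def ang(d): return np.degrees(np.arctan2(d[1],d[0]))
def cross(a,b):
    A=np.array([a[1],-b[1]]).T;t=np.linalg.solve(A,b[0]-a[0]);return a[0]+t[0]*a[1]
E
python3 - <<'E'
from h import *
c=load("w1")
F={"plate front":((95,118),(250,122),10),"plate left":((80,105),(68,5),10),"plate right":((263,110),(264,10),10),"sheet left":((104,95),(97,10),15),"sheet front":((110,100),(235,105),15),"patch front":((150,74),(235,77),20),"patch left":((124,35),(122,5),20)}
S={"far":((425,81),(540,91),105),"right":((547,100),(532,170),105),"front":((525,180),(412,172),105),"left":((406,165),(416,90),105),"notchL":((500,152),(499,174),105),"notchR":((513,150),(510,174),105)}
E={}
for k,v in {**F,**S}.items():
    e=edge(c,*v,half=4 if "notch" not in k else 3);E[k]=e;print(k,e[0].round(1),ang(e[1]).round(2),e[2].round(2),e[3])
P=lambda a,b:cross(E[a],E[b])
print("corners",P("plate front","plate left"),P("plate front","plate right"),P("sheet front","sheet left"),P("patch front","patch left"))
q=[P("far","left"),P("far","right"),P("front","right"),P("front","left")];print(np.round(q,1),np.linalg.norm(np.diff(q+q[:1],axis=0),axis=1))
print("depth",[dp(c,*x)[2].round(1) for x in((430,100),(500,110),(130,110),(115,50),(180,40),(300,60))])
E
```

```text
plate front [382.9 150.3] -72.75 0.38 58
plate left [429.9 243.7] 17.36 0.43 57
plate right [494.8  41. ] 16.81 0.34 60
sheet left [444.3 215.5] 16.44 0.26 60
sheet front [410.  122.7] -72.88 0.39 60
patch front [449.3 101.6] -72.8 0.45 60
patch left [475.1 189.3] 17.53 0.29 60
far [ 527.7 -175.4] -74.7 0.72 50
right [ 501.9 -237.3] 15.18 0.27 60
front [ 446.5 -182.8] -74.86 0.49 46
left [ 472.8 -124.4] 15.03 0.24 60
notchL [ 469.1 -215.8] 14.26 0.31 60
notchR [ 473.2 -222.2] 18.01 0.2 60
corners [360.64972 222.02725] [423.53763   19.469116] [386.62405 198.5172 ] [426.9046  174.11725]
[[ 510.9 -114.2]
 [ 541.7 -226.5]
 [ 464.1 -247.6]
 [ 433.6 -135. ]] [116.48513  80.42653 116.68837  80.09399]
depth [np.float64(104.3), np.float64(105.4), np.float64(11.0), np.float64(16.2), np.float64(21.3), np.float64(0.3)]
```

The stand fits its stated size well: 116.5 x 80.2, yaw 15.15°, centre (487.6, -180.8). The fixture yaw is about 17.2° and its origin about (477, 143). One closer look at the fixture comes next.

```bash
python3 - <<'E'
from h import *
c=load("w1")
e=r.sense()["eef_pos"];c2=dict(c);c2["T"]=c["T"].copy();c2["T"][2,3]-=50
off=ray(c2,320,110,15)-e;t=np.array([480,140,0])-off;t[2]=e[2]-50
print(t,move(t))
E
```

```text
[411.32724579 120.90176778 389.65815617] (array([  8.204, -16.383,   5.   ]), None)
```

step_arm(commands=[{"dx": 8.2, "dy": -16.4, "dz": 5, "wx": 0, "wy": 0, "wz": 0, "grip": 1}, {"dx": 8.2, "dy": -16.4, "dz": 5, "wx": 0, "wy": 0, "wz": 0, "grip": 1}, {"dx": 8.2, "dy": -16.4, "dz": 5, "wx": 0, "wy": 0, "wz": 0, "grip": 1}, {"dx": 8.2, "dy": -16.4, "dz": 5, "wx": 0, "wy": 0, "wz": 0, "grip": 1}, {"dx": 8.2, "dy": -16.4, "dz": 5, "wx": 0, "wy": 0, "wz": 0, "grip": 1}, {"dx": 8.2, "dy": -16.4, "dz": 5, "wx": 0, "wy": 0, "wz": 0, "grip": 1}])

```text
time_s: 2.62
eef_pos: [411.2, 120.4, 390.1]
tcp_rot: [3.095, 0.538, 0.001]
contact_force: [0.6, 0.5, 0.1]
width: 1.004
finger_force: 0.0
```

```bash
python3 - <<'E'
from h import *
c=snap("wrist","w2");s=r.sense();print(s["time_s"],s["eef_pos"])
y=np.radians(17.2);Rm=lambda p:np.array([477.1+p[0]*np.cos(y)-p[1]*np.sin(y),142.8+p[0]*np.sin(y)+p[1]*np.cos(y)])
pr=lambda x,yy,z:proj(c,[*Rm((x,yy)),z])
D={"sheet left":((-60,80),(20,80),15),"sheet front":((-70,70),(-70,-70),15),"sheet right":((-70,-80),(-45,-80),15),"patch front":((-40,5),(-40,-70),20),"patch left":((0,45),(62,45),20),"patch front foot":((-40,5),(-40,-70),15)}
E={}
for k,(a,b,z) in D.items():
    p,q=pr(*a,z),pr(*b,z);e=edge(c,p,q,z,half=5);E[k]=e;print(k,p.round(),q.round(),e[0].round(1),ang(e[1]).round(2),e[2].round(2),e[3])
P=lambda a,b:cross(E[a],E[b])
th=np.radians(np.mean([E["sheet left"][1] is not None and ang(E[k][1])%90 for k in("sheet left","sheet front","patch front","patch left")]));print("yaw",np.degrees(th))
Q=np.array([[np.cos(th),-np.sin(th)],[np.sin(th),np.cos(th)]])
print("org from sheet FL",P("sheet front","sheet left")-Q@[-70,80],"sheet FR",P("sheet front","sheet right")-Q@[-70,-80],"patch",P("patch front","patch left")-Q@[-40,45])
im=c["img"].copy()
for p in[(-44,-66),(-44,10),(-32.6,37.6),(-5,49),(56,49)]:
    u=pr(*p,15);cv2.drawMarker(im,tuple(int(x) for x in u),(0,0,255),0,8)
cv2.imwrite("pics/w2m.png",im)
E
```

```text
2.675 [411.24642099 120.4316516  390.0801296 ]
sheet left [238. 167.] [237.  88.] [424.3 209.3] 17.7 0.38 60
sheet front [247. 177.] [379. 183.] [419.   95.6] -72.65 0.39 60
sheet right [388. 183.] [390. 160.] [447.2  48.6] 16.49 0.32 57
patch front [309. 152.] [382. 155.] [449.5 100.3] -72.64 0.3 60
patch left [271. 110.] [272.  43.] [492.9 193.9] 18.05 0.31 60
patch front foot [310. 151.] [381. 154.] [447.6 104.7] -72.41 0.33 60
yaw 17.61611
org from sheet FL [478.06877673 142.4128266 ] sheet FR [477.3209368  142.32052428] patch [478.71445796 141.60348874]
```

View pics/w2m.png

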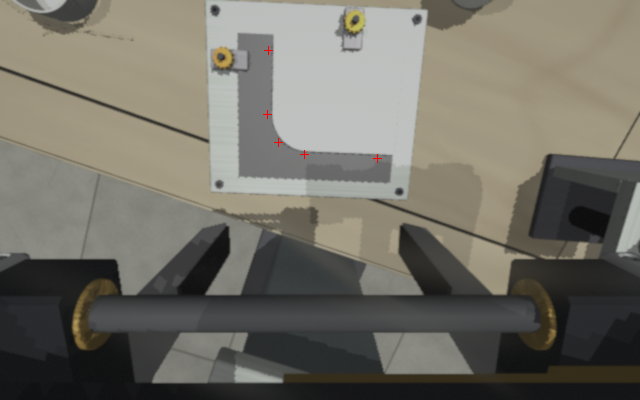

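Markers sit just outside the patch edge, following the seam. The fixture origin comes to about (478.2, 142.0), yaw 17.5°. On to the grasp.

```bash
cat >> h.py <<'E'
def fr(o,yaw,p):
    y=np.radians(yaw);return np.array([o[0]+p[0]*np.cos(y)-p[1]*np.sin(y),o[1]+p[0]*np.sin(y)+p[1]*np.cos(y)])
FIX=lambda x,y:fr((478.2,142.0),17.5,(x,y))
STD=lambda x,y:fr((487.6,-180.8),15.15,(x,y))
E
python3 - <<'E'
from h import *
c=load("w1");b=STD(-10,29);print(b,proj(c,[*b,191]),proj(c,[*b,110]))
print(move([*b,410]),move([*b,330]))
E
```

```text
[ 470.36848935 -155.42136646] [488.64904846 148.73707202] [443.92412962 139.9923355 ]
(array([-3.732, 27.964, -1.99 ]), None) (array([-3.738, 27.963,  6.01 ]), None)
```

step_arm(commands=[{"dx": 0, "dy": 3, "dz": -2.5, "wx": 0, "wy": 0, "wz": 0, "grip": 1}, {"dx": -3.74, "dy": 27.96, "dz": -2.5, "wx": 0, "wy": 0, "wz": 0, "grip": 1}, {"dx": -3.74, "dy": 27.96, "dz": -2.5, "wx": 0, "wy": 0, "wz": 0, "grip": 1}, {"dx": -3.74, "dy": 27.96, "dz": -2.5, "wx": 0, "wy": 0, "wz": 0, "grip": 1}, {"dx": -3.74, "dy": 27.96, "dz": -2.5, "wx": 0, "wy": 0, "wz": 0, "grip": 1}, {"dx": -3.74, "dy": 27.96, "dz": -2.5, "wx": 0, "wy": 0, "wz": 0, "grip": 1}, {"dx": -3.74, "dy": 27.96, "dz": -2.5, "wx": 0, "wy": 0, "wz": 0, "grip": 1}, {"dx": -3.74, "dy": 27.96, "dz": -2.5, "wx": 0, "wy": 0, "wz": 0, "grip": 1}, {"dx": -3.74, "dy": 27.96, "dz": -2, "wx": 0, "wy": 0, "wz": 0, "grip": 1}, {"dx": -3.74, "dy": 27.96, "dz": 2, "wx": 0, "wy": 0, "wz": 0, "grip": 1}, {"dx": -3.74, "dy": 27.96, "dz": 5, "wx": 0, "wy": 0, "wz": 0, "grip": 1}, {"dx": -3.74, "dy": 27.96, "dz": 6, "wx": 0, "wy": 0, "wz": 0, "grip": 1}, {"dx": -3.74, "dy": 27.96, "dz": 6, "wx": 0, "wy": 0, "wz": 0, "grip": 1}, {"dx": -3.74, "dy": 27.96, "dz": 6, "wx": 0, "wy": 0, "wz": 0, "grip": 1}])

```text
time_s: 4.42
eef_pos: [470.9, -154.1, 330.8]
tcp_rot: [3.094, 0.541, 0.002]
contact_force: [0.1, 0.2, -0.4]
width: 1.0
finger_force: 0.0
```

step_arm(commands=[{"dx": 0, "dy": 0, "dz": 0, "wx": 0, "wy": 0, "wz": 0, "grip": 0.3}, {"dx": 0, "dy": 0, "dz": 0, "wx": 0, "wy": 0, "wz": 0, "grip": 0.25}, {"dx": 0, "dy": 0, "dz": 0, "wx": 0, "wy": 0, "wz": 0, "grip": 0.1}, {"dx": 0, "dy": 0, "dz": 0, "wx": 0, "wy": 0, "wz": 0, "grip": 0.1}, {"dx": 0, "dy": 0, "dz": 0, "wx": 0, "wy": 0, "wz": 0, "grip": 0.1}, {"dx": 0, "dy": 0, "dz": 0, "wx": 0, "wy": 0, "wz": 0, "grip": 0.1}, {"dx": 0, "dy": 0, "dz": 0, "wx": 0, "wy": 0, "wz": 0, "grip": 0.1}, {"dx": 0, "dy": 0, "dz": 0, "wx": 0, "wy": 0, "wz": 0, "grip": 0.1}], newtons=40)

```text
time_s: 5.42
eef_pos: [470.7, -154.2, 329.7]
tcp_rot: [3.095, 0.54, 0.0]
contact_force: [-1.4, 1.6, 0.2]
width: 0.186
finger_force: 34.2
```

Gripped at 17.5 mm. I'll centre by 1 mm towards the bore axis, then lift.

step_arm(commands=[{"dx": -0.06, "dy": 0.1, "dz": 0, "wx": 0, "wy": 0, "wz": 0, "grip": 0.1}, {"dx": -0.06, "dy": 0.1, "dz": 0, "wx": 0, "wy": 0, "wz": 0, "grip": 0.1}])

```text
time_s: 5.68
eef_pos: [470.5, -155.4, 329.7]
tcp_rot: [-3.095, -0.54, -0.0]
contact_force: [0.6, 0.2, 0.8]
width: 0.186
finger_force: 40.0
```

step_arm(commands=[{"dx": 0, "dy": 0, "dz": -1, "wx": 0, "wy": 0, "wz": 0, "grip": 0.1}, {"dx": 0, "dy": 0, "dz": -2.5, "wx": 0, "wy": 0, "wz": 0, "grip": 0.1}, {"dx": 0, "dy": 0, "dz": -4, "wx": 0, "wy": 0, "wz": 0, "grip": 0.1}, {"dx": 0, "dy": 0, "dz": -5.5, "wx": 0, "wy": 0, "wz": 0, "grip": 0.1}, {"dx": 0, "dy": 0, "dz": -7, "wx": 0, "wy": 0, "wz": 0, "grip": 0.1}, {"dx": 0, "dy": 0, "dz": -8.5, "wx": 0, "wy": 0, "wz": 0, "grip": 0.1}, {"dx": 0, "dy": 0, "dz": -9.5, "wx": 0, "wy": 0, "wz": 0, "grip": 0.1}, {"dx": 0, "dy": 0, "dz": -9.5, "wx": 0, "wy": 0, "wz": 0, "grip": 0.1}, {"dx": 0, "dy": 0, "dz": -9.5, "wx": 0, "wy": 0, "wz": 0, "grip": 0.1}])

```text
time_s: 6.8
eef_pos: [470.5, -155.3, 424.1]
tcp_rot: [-3.094, -0.54, 0.001]
contact_force: [0.9, 0.9, -1.2]
width: 0.187
finger_force: 40.0
```

```bash
python3 - <<'E'
from h import *
c=snap("wrist","w3");s=r.sense();print(s["time_s"],s["eef_pos"],s["tcp_rot"],s["contact_force"],s["width"])
M=R.from_rotvec(s["tcp_rot"]);
for z,n in((297,"ball"),(225,"collar"),(139,"top")): print(n,proj(c,s["eef_pos"]+M.apply([0,0,z])))
cv2.imwrite("pics/w3c.png",cv2.resize(c["img"][0:300,170:470],None,fx=2,fy=2))
E
```

```text
6.85 [ 470.47239807 -155.30230072  424.04685531] [-3.09422140e+00 -5.40391123e-01  1.39861110e-03] [ 0.22936038  0.21408174 -1.77469447] 0.18583876681569192
ball [315.10598777 196.39052684]
collar [315.38995816 222.89055688]
top [316.12326218 291.32226428]
```

View pics/w3c.png

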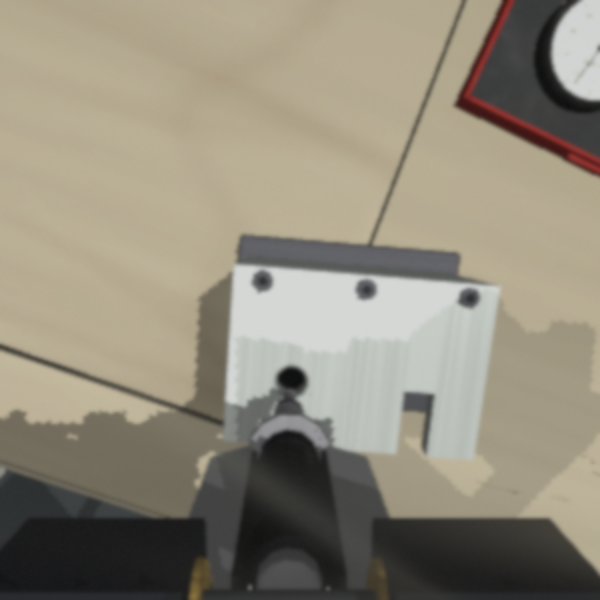

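The bore is at crop (292,379), the ball at about (288,395) and the collar at (290,430). The probe hangs straight in the fingers, within 2 px of prediction. Next I'll compute the seam path.

```bash
python3 - <<'E'
from h import *
c=load("w3");print("bore px pred",proj(c,[*STD(-10,29),105]))
p=FIX(-45,-66);print(p,move([*p,424]),move([*p,322]))
E
```

```text
bore px pred [315.37171628 190.5691327 ]
[455.12931998  65.52292027] (array([ 6.0410e+00, -2.1295e+01,  1.4000e-02]), None) (array([  6.049, -21.288,  10.214]), None)
```

step_arm(commands=[{"dx": 1, "dy": -3.5, "dz": 0, "wx": 0, "wy": 0, "wz": 0, "grip": 0.1}, {"dx": 2.2, "dy": -7.5, "dz": 0, "wx": 0, "wy": 0, "wz": 0, "grip": 0.1}, {"dx": 3.4, "dy": -12, "dz": 0, "wx": 0, "wy": 0, "wz": 0, "grip": 0.1}, {"dx": 4.7, "dy": -16.5, "dz": 0, "wx": 0, "wy": 0, "wz": 0, "grip": 0.1}, {"dx": 5.6, "dy": -19.7, "dz": 0, "wx": 0, "wy": 0, "wz": 0, "grip": 0.1}, {"dx": 6.05, "dy": -21.29, "dz": 0, "wx": 0, "wy": 0, "wz": 0, "grip": 0.1}, {"dx": 6.05, "dy": -21.29, "dz": 0, "wx": 0, "wy": 0, "wz": 0, "grip": 0.1}, {"dx": 6.05, "dy": -21.29, "dz": 2, "wx": 0, "wy": 0, "wz": 0, "grip": 0.1}, {"dx": 6.05, "dy": -21.29, "dz": 5, "wx": 0, "wy": 0, "wz": 0, "grip": 0.1}, {"dx": 6.05, "dy": -21.29, "dz": 8, "wx": 0, "wy": 0, "wz": 0, "grip": 0.1}, {"dx": 6.05, "dy": -21.29, "dz": 9.7, "wx": 0, "wy": 0, "wz": 0, "grip": 0.1}, {"dx": 6.05, "dy": -21.29, "dz": 10.2, "wx": 0, "wy": 0, "wz": 0, "grip": 0.1}, {"dx": 6.05, "dy": -21.29, "dz": 10.2, "wx": 0, "wy": 0, "wz": 0, "grip": 0.1}])

```text
time_s: 8.48
eef_pos: [455.5, 64.9, 322.9]
tcp_rot: [3.095, 0.539, 0.0]
contact_force: [-0.1, 0.5, -0.6]
width: 0.188
finger_force: 40.0
```

```bash
python3 - <<'E'
from h import *
c=snap("wrist","w4");s=r.sense();print(s["time_s"],s["eef_pos"],s["tcp_rot"],s["contact_force"])
b=[*s["eef_pos"][:2],s["eef_pos"][2]-296.7];print("ball pred",b,proj(c,b))
for p in((-40,-66),(-40,-40),(-44,-66)):print(p,proj(c,[*FIX(*p),20 if p[0]==-40 else 15]))
a,q=proj(c,[*FIX(-40,-20),20]),proj(c,[*FIX(-40,5),20]);e=edge(c,a,q,20,half=6);print("edge",e,"dist axis-edge",(s["eef_pos"][:2]-e[0])@np.array([-e[1][1],e[1][0]]))
cv2.imwrite("pics/w4c.png",cv2.resize(c["img"][80:280,195:435],None,fx=3,fy=3,interpolation=cv2.INTER_CUBIC))
E
```

```text
8.525 [455.48479957  65.04181449 323.25933932] [3.09475256e+00 5.39521833e-01 1.26553030e-03] [ 0.14725964 -0.44363136 -2.57989121]
ball pred [np.float64(455.48479957471216), np.float64(65.04181449252354), np.float64(26.55933932345141)] [314.93371509 196.50315457]
(-40, -66) [314.47918503 189.1967994 ]
(-40, -40) [283.94757235 188.02218088]
(-44, -66) [314.29311112 192.470882  ]
edge (array([442.3318 , 122.52192], dtype=float32), array([ 0.29859337, -0.95438045], dtype=float32), np.float32(0.2670778), np.int64(60)) dist axis-edge -4.610200318563859
```

View pics/w4c.png

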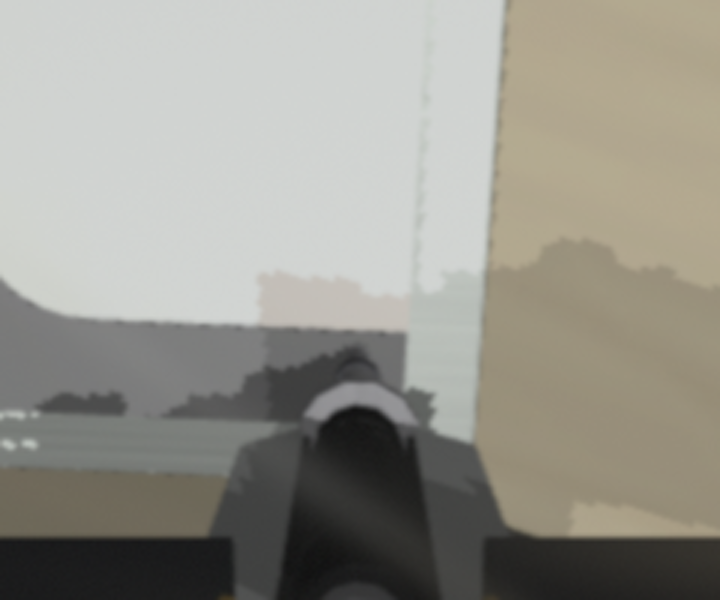

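The ball is at crop (356,350) and the patch edge at row 329 directly ahead of it. The ball-to-edge distance is about 4.6 mm and the patch's right end is 15 mm to the right, as intended. Press down slowly next.

step_arm(commands=[{"dx": -0.02, "dy": 0, "dz": 0.3, "wx": 0, "wy": 0, "wz": 0, "grip": 0.1}, {"dx": -0.02, "dy": 0, "dz": 0.5, "wx": 0, "wy": 0, "wz": 0, "grip": 0.1}, {"dx": -0.02, "dy": 0, "dz": 0.65, "wx": 0, "wy": 0, "wz": 0, "grip": 0.1}, {"dx": -0.02, "dy": 0, "dz": 0.8, "wx": 0, "wy": 0, "wz": 0, "grip": 0.1}, {"dx": -0.02, "dy": 0, "dz": 0.95, "wx": 0, "wy": 0, "wz": 0, "grip": 0.1}, {"dx": -0.02, "dy": 0, "dz": 1.1, "wx": 0, "wy": 0, "wz": 0, "grip": 0.1}, {"dx": -0.02, "dy": 0, "dz": 1.25, "wx": 0, "wy": 0, "wz": 0, "grip": 0.1}, {"dx": -0.02, "dy": 0, "dz": 1.25, "wx": 0, "wy": 0, "wz": 0, "grip": 0.1}, {"dx": -0.02, "dy": 0, "dz": 1.25, "wx": 0, "wy": 0, "wz": 0, "grip": 0.1}])

```text
time_s: 9.65
eef_pos: [455.1, 65.4, 310.2]
tcp_rot: [-3.095, -0.54, -0.0]
contact_force: [-0.2, 0.5, 0.7]
width: 0.184
finger_force: 40.0
```

```bash
python3 - <<'E'
from h import *
P=[(-45,-66.2+t) for t in np.arange(2.5,76.3,2.5)]
P+=[(-5-40*np.cos(a),10+40*np.sin(a)) for a in np.linspace(0,np.pi/2,26)]
P+=[(x,50) for x in np.arange(-2.5,57.1,2.5)]
P=np.array(P);d=P-[-45,-66.2];a=np.radians(17.45-19.8)
wx,wy=d[:,0]*np.cos(a)-d[:,1]*np.sin(a),d[:,0]*np.sin(a)+d[:,1]*np.cos(a)
T=np.c_[wx,-wy]/10;np.save("path.npy",T)   # tool y = -left
for k in range(0,len(T),20):
    b=T[k-1] if k else 0;print(k,(T[k:k+20]-b).round(2).tolist(),P[min(k+19,len(P)-1)])
s=r.sense();print(s["eef_pos"],s["contact_force"])
E
```

```text
0 [[0.01, -0.25], [0.02, -0.5], [0.03, -0.75], [0.04, -1.0], [0.05, -1.25], [0.06, -1.5], [0.07, -1.75], [0.08, -2.0], [0.09, -2.25], [0.1, -2.5], [0.11, -2.75], [0.12, -3.0], [0.13, -3.25], [0.14, -3.5], [0.15, -3.75], [0.16, -4.0], [0.17, -4.25], [0.18, -4.5], [0.19, -4.75], [0.21, -5.0]] [-45.  -16.2]
20 [[0.01, -0.25], [0.02, -0.5], [0.03, -0.75], [0.04, -1.0], [0.05, -1.25], [0.06, -1.5], [0.07, -1.75], [0.08, -2.0], [0.09, -2.25], [0.1, -2.5], [0.11, -2.62], [0.13, -2.87], [0.16, -3.12], [0.21, -3.36], [0.27, -3.61], [0.35, -3.84], [0.45, -4.08], [0.56, -4.3], [0.68, -4.52], [0.82, -4.73]] [-38.77311702  31.4330718 ]
40 [[0.15, -0.2], [0.31, -0.39], [0.49, -0.58], [0.67, -0.75], [0.87, -0.9], [1.07, -1.05], [1.28, -1.18], [1.5, -1.3], [1.73, -1.41], [1.97, -1.5], [2.21, -1.57], [2.45, -1.63], [2.7, -1.68], [2.95, -1.71], [3.2, -1.72], [3.45, -1.72], [3.7, -1.71], [3.95, -1.7], [4.2, -1.69], [4.45, -1.68]] [ 5. 50.]
60 [[0.25, 0.01], [0.5, 0.02], [0.75, 0.03], [1.0, 0.04], [1.25, 0.05], [1.5, 0.06], [1.75, 0.07], [2.0, 0.08], [2.25, 0.09], [2.5, 0.1], [2.75, 0.11], [3.0, 0.12], [3.25, 0.13], [3.5, 0.14], [3.75, 0.15], [4.0, 0.16], [4.25, 0.17], [4.5, 0.18], [4.75, 0.19], [5.0, 0.21]] [55. 50.]
[455.08531535  65.43517253 310.22114887] [-0.23547726  0.53323951  0.68099452]
```

Fz rose by about 2 N from baseline, consistent with about 4.5 mm of plunger travel. Trace the first leg.

step_arm(commands=[{"dx": 0.01, "dy": -0.25, "dz": 0, "wx": 0, "wy": 0, "wz": 0, "grip": 0.1}, {"dx": 0.02, "dy": -0.5, "dz": 0, "wx": 0, "wy": 0, "wz": 0, "grip": 0.1}, {"dx": 0.03, "dy": -0.75, "dz": 0, "wx": 0, "wy": 0, "wz": 0, "grip": 0.1}, {"dx": 0.04, "dy": -1.0, "dz": 0, "wx": 0, "wy": 0, "wz": 0, "grip": 0.1}, {"dx": 0.05, "dy": -1.25, "dz": 0, "wx": 0, "wy": 0, "wz": 0, "grip": 0.1}, {"dx": 0.06, "dy": -1.5, "dz": 0, "wx": 0, "wy": 0, "wz": 0, "grip": 0.1}])

```text
time_s: 10.4
eef_pos: [450.5, 79.9, 310.2]
tcp_rot: [3.095, 0.541, 0.0]
contact_force: [0.6, -1.6, 1.3]
width: 0.189
finger_force: 40.0
```

```bash
cat >> h.py <<'E'
def seamcheck(name):
    c=snap("wrist",name);s=r.sense();e=s["eef_pos"][:2];y=np.radians(17.45);o=np.array([478.2,142.0])
    q=np.array([[np.cos(y),np.sin(y)],[-np.sin(y),np.cos(y)]])@(e-o)
    print(s["time_s"],"fix xy",q.round(1),"z",s["eef_pos"][2].round(1),"F",s["contact_force"].round(1))
    for n,a,b,h in(("front",(-40,q[1]+8),(-40,5),0),("front2",(-40,q[1]-50),(-40,q[1]-12),0),("left",(0,45),(62,45),0),("left2",(q[0]+8,45),(q[0]+30,45),0)):
        A,B=proj(c,[*FIX(*a),20]),proj(c,[*FIX(*b),20])
        if np.linalg.norm(A-B)<12 or min(*A,*B)<2 or max(A[1],B[1])>215: continue
        try:
            E=edge(c,A,B,20,half=5);print(n,"angle",ang(E[1]).round(2),"n",E[3],"dist",((e-E[0])@np.array([-E[1][1],E[1][0]])).round(2))
        except Exception as x: print(n,x)
E
python3 -c "
from h import *
seamcheck('s1')"
```

```text
10.45 fix xy [-45.1 -50.7] z 310.1 F [0.6 0.4 1.6]
front angle -72.6 n 60 dist -4.85
front2 angle -71.62 n 27 dist -4.49
left angle 17.42 n 60 dist -96.37
left2 angle 38.81 n 28 dist -77.48
```

step_arm(commands=[{"dx": 0.01, "dy": -0.25, "dz": 0, "wx": 0, "wy": 0, "wz": 0, "grip": 0.1}, {"dx": 0.02, "dy": -0.5, "dz": 0, "wx": 0, "wy": 0, "wz": 0, "grip": 0.1}, {"dx": 0.03, "dy": -0.75, "dz": 0, "wx": 0, "wy": 0, "wz": 0, "grip": 0.1}, {"dx": 0.04, "dy": -1.0, "dz": 0, "wx": 0, "wy": 0, "wz": 0, "grip": 0.1}, {"dx": 0.05, "dy": -1.25, "dz": 0, "wx": 0, "wy": 0, "wz": 0, "grip": 0.1}, {"dx": 0.06, "dy": -1.5, "dz": 0, "wx": 0, "wy": 0, "wz": 0, "grip": 0.1}, {"dx": 0.07, "dy": -1.75, "dz": 0, "wx": 0, "wy": 0, "wz": 0, "grip": 0.1}, {"dx": 0.08, "dy": -2.0, "dz": 0, "wx": 0, "wy": 0, "wz": 0, "grip": 0.1}, {"dx": 0.09, "dy": -2.25, "dz": 0, "wx": 0, "wy": 0, "wz": 0, "grip": 0.1}, {"dx": 0.1, "dy": -2.5, "dz": 0, "wx": 0, "wy": 0, "wz": 0, "grip": 0.1}, {"dx": 0.11, "dy": -2.75, "dz": 0, "wx": 0, "wy": 0, "wz": 0, "grip": 0.1}, {"dx": 0.12, "dy": -3.0, "dz": 0, "wx": 0, "wy": 0, "wz": 0, "grip": 0.1}, {"dx": 0.13, "dy": -3.25, "dz": 0, "wx": 0, "wy": 0, "wz": 0, "grip": 0.1}, {"dx": 0.14, "dy": -3.5, "dz": 0, "wx": 0, "wy": 0, "wz": 0, "grip": 0.1}])

```text
time_s: 12.2
eef_pos: [440.0, 113.3, 310.1]
tcp_rot: [3.095, 0.541, -0.0]
contact_force: [0.5, -0.1, 0.9]
width: 0.189
finger_force: 40.0
```

```bash
python3 -c "
from h import *
seamcheck('s2')"
```

```text
12.25 fix xy [-45.1 -15.7] z 310.2 F [ 0.6 -0.2  1. ]
front angle -70.62 n 60 dist -5.56
front2 angle -72.39 n 60 dist -4.77
left angle 16.85 n 60 dist -61.79
left2 angle 36.3 n 28 dist -46.58
```

step_arm(commands=[{"dx": 0.01, "dy": -0.25, "dz": 0, "wx": 0, "wy": 0, "wz": 0, "grip": 0.1}, {"dx": 0.02, "dy": -0.5, "dz": 0, "wx": 0, "wy": 0, "wz": 0, "grip": 0.1}, {"dx": 0.03, "dy": -0.75, "dz": 0, "wx": 0, "wy": 0, "wz": 0, "grip": 0.1}, {"dx": 0.04, "dy": -1.0, "dz": 0, "wx": 0, "wy": 0, "wz": 0, "grip": 0.1}, {"dx": 0.05, "dy": -1.25, "dz": 0, "wx": 0, "wy": 0, "wz": 0, "grip": 0.1}, {"dx": 0.06, "dy": -1.5, "dz": 0, "wx": 0, "wy": 0, "wz": 0, "grip": 0.1}, {"dx": 0.07, "dy": -1.75, "dz": 0, "wx": 0, "wy": 0, "wz": 0, "grip": 0.1}, {"dx": 0.08, "dy": -2.0, "dz": 0, "wx": 0, "wy": 0, "wz": 0, "grip": 0.1}, {"dx": 0.09, "dy": -2.25, "dz": 0, "wx": 0, "wy": 0, "wz": 0, "grip": 0.1}, {"dx": 0.1, "dy": -2.5, "dz": 0, "wx": 0, "wy": 0, "wz": 0, "grip": 0.1}, {"dx": 0.11, "dy": -2.62, "dz": 0, "wx": 0, "wy": 0, "wz": 0, "grip": 0.1}])

```text
time_s: 13.62
eef_pos: [432.1, 138.3, 310.1]
tcp_rot: [-3.095, -0.541, 0.0]
contact_force: [0.5, -1.5, 0.6]
width: 0.183
finger_force: 40.0
```

```bash
python3 -c "
from h import *
seamcheck('s3')"
```

```text
13.675 fix xy [-45.1  10.4] z 310.1 F [-0.4 -0.3  1.4]
front angle -76.58 n 60 dist -5.18
front2 angle -72.35 n 60 dist -4.77
left angle 17.2 n 60 dist -35.06
left2 angle 36.18 n 25 dist -21.8
```

step_arm(commands=[{"dx": 0.02, "dy": -0.25, "dz": 0, "wx": 0, "wy": 0, "wz": 0, "grip": 0.1}, {"dx": 0.05, "dy": -0.5, "dz": 0, "wx": 0, "wy": 0, "wz": 0, "grip": 0.1}, {"dx": 0.1, "dy": -0.74, "dz": 0, "wx": 0, "wy": 0, "wz": 0, "grip": 0.1}, {"dx": 0.16, "dy": -0.99, "dz": 0, "wx": 0, "wy": 0, "wz": 0, "grip": 0.1}, {"dx": 0.24, "dy": -1.22, "dz": 0, "wx": 0, "wy": 0, "wz": 0, "grip": 0.1}, {"dx": 0.34, "dy": -1.46, "dz": 0, "wx": 0, "wy": 0, "wz": 0, "grip": 0.1}, {"dx": 0.45, "dy": -1.68, "dz": 0, "wx": 0, "wy": 0, "wz": 0, "grip": 0.1}, {"dx": 0.57, "dy": -1.9, "dz": 0, "wx": 0, "wy": 0, "wz": 0, "grip": 0.1}, {"dx": 0.71, "dy": -2.11, "dz": 0, "wx": 0, "wy": 0, "wz": 0, "grip": 0.1}, {"dx": 0.86, "dy": -2.31, "dz": 0, "wx": 0, "wy": 0, "wz": 0, "grip": 0.1}, {"dx": 1.02, "dy": -2.5, "dz": 0, "wx": 0, "wy": 0, "wz": 0, "grip": 0.1}, {"dx": 1.2, "dy": -2.69, "dz": 0, "wx": 0, "wy": 0, "wz": 0, "grip": 0.1}, {"dx": 1.38, "dy": -2.86, "dz": 0, "wx": 0, "wy": 0, "wz": 0, "grip": 0.1}, {"dx": 1.58, "dy": -3.01, "dz": 0, "wx": 0, "wy": 0, "wz": 0, "grip": 0.1}, {"dx": 1.78, "dy": -3.16, "dz": 0, "wx": 0, "wy": 0, "wz": 0, "grip": 0.1}, {"dx": 1.99, "dy": -3.29, "dz": 0, "wx": 0, "wy": 0, "wz": 0, "grip": 0.1}, {"dx": 2.21, "dy": -3.41, "dz": 0, "wx": 0, "wy": 0, "wz": 0, "grip": 0.1}, {"dx": 2.44, "dy": -3.52, "dz": 0, "wx": 0, "wy": 0, "wz": 0, "grip": 0.1}, {"dx": 2.68, "dy": -3.61, "dz": 0, "wx": 0, "wy": 0, "wz": 0, "grip": 0.1}, {"dx": 2.92, "dy": -3.68, "dz": 0, "wx": 0, "wy": 0, "wz": 0, "grip": 0.1}])

```text
time_s: 16.18
eef_pos: [447.3, 182.8, 310.1]
tcp_rot: [3.095, 0.54, -0.0]
contact_force: [-1.4, -0.4, 0.9]
width: 0.189
finger_force: 40.0
```

```bash
python3 -c "
from h import *
seamcheck('s4')"
```

```text
16.225 fix xy [-17.1  48.2] z 310.2 F [-0.1 -0.2  1. ]
left angle 17.35 n 60 dist 3.15
left2 angle 17.04 n 60 dist 2.95
```

step_arm(commands=[{"dx": 0.24, "dy": -0.06, "dz": 0, "wx": 0, "wy": 0, "wz": 0, "grip": 0.1}, {"dx": 0.49, "dy": -0.11, "dz": 0, "wx": 0, "wy": 0, "wz": 0, "grip": 0.1}, {"dx": 0.74, "dy": -0.14, "dz": 0, "wx": 0, "wy": 0, "wz": 0, "grip": 0.1}, {"dx": 0.99, "dy": -0.15, "dz": 0, "wx": 0, "wy": 0, "wz": 0, "grip": 0.1}, {"dx": 1.24, "dy": -0.15, "dz": 0, "wx": 0, "wy": 0, "wz": 0, "grip": 0.1}, {"dx": 1.49, "dy": -0.14, "dz": 0, "wx": 0, "wy": 0, "wz": 0, "grip": 0.1}, {"dx": 1.74, "dy": -0.13, "dz": 0, "wx": 0, "wy": 0, "wz": 0, "grip": 0.1}, {"dx": 1.99, "dy": -0.12, "dz": 0, "wx": 0, "wy": 0, "wz": 0, "grip": 0.1}, {"dx": 2.24, "dy": -0.11, "dz": 0, "wx": 0, "wy": 0, "wz": 0, "grip": 0.1}, {"dx": 2.49, "dy": -0.1, "dz": 0, "wx": 0, "wy": 0, "wz": 0, "grip": 0.1}, {"dx": 2.74, "dy": -0.09, "dz": 0, "wx": 0, "wy": 0, "wz": 0, "grip": 0.1}, {"dx": 2.99, "dy": -0.08, "dz": 0, "wx": 0, "wy": 0, "wz": 0, "grip": 0.1}, {"dx": 3.24, "dy": -0.07, "dz": 0, "wx": 0, "wy": 0, "wz": 0, "grip": 0.1}, {"dx": 3.49, "dy": -0.06, "dz": 0, "wx": 0, "wy": 0, "wz": 0, "grip": 0.1}, {"dx": 3.74, "dy": -0.05, "dz": 0, "wx": 0, "wy": 0, "wz": 0, "grip": 0.1}, {"dx": 3.99, "dy": -0.04, "dz": 0, "wx": 0, "wy": 0, "wz": 0, "grip": 0.1}, {"dx": 4.24, "dy": -0.03, "dz": 0, "wx": 0, "wy": 0, "wz": 0, "grip": 0.1}, {"dx": 4.49, "dy": -0.02, "dz": 0, "wx": 0, "wy": 0, "wz": 0, "grip": 0.1}, {"dx": 4.74, "dy": -0.01, "dz": 0, "wx": 0, "wy": 0, "wz": 0, "grip": 0.1}, {"dx": 4.99, "dy": 0, "dz": 0, "wx": 0, "wy": 0, "wz": 0, "grip": 0.1}])

```text
time_s: 18.73
eef_pos: [494.3, 199.7, 310.2]
tcp_rot: [3.095, 0.541, 0.0]
contact_force: [-1.4, -0.5, 1.2]
width: 0.183
finger_force: 40.0
```

```bash
python3 -c "
from h import *
seamcheck('s5')"
```

```text
18.775 fix xy [32.8 50.2] z 310.2 F [-0.1  0.4  1.5]
left2 angle 16.99 n 60 dist 5.2
```

step_arm(commands=[{"dx": 0.25, "dy": 0.01, "dz": 0, "wx": 0, "wy": 0, "wz": 0, "grip": 0.1}, {"dx": 0.5, "dy": 0.02, "dz": 0, "wx": 0, "wy": 0, "wz": 0, "grip": 0.1}, {"dx": 0.75, "dy": 0.03, "dz": 0, "wx": 0, "wy": 0, "wz": 0, "grip": 0.1}, {"dx": 1.0, "dy": 0.04, "dz": 0, "wx": 0, "wy": 0, "wz": 0, "grip": 0.1}, {"dx": 1.25, "dy": 0.05, "dz": 0, "wx": 0, "wy": 0, "wz": 0, "grip": 0.1}, {"dx": 1.5, "dy": 0.06, "dz": 0, "wx": 0, "wy": 0, "wz": 0, "grip": 0.1}, {"dx": 1.75, "dy": 0.07, "dz": 0, "wx": 0, "wy": 0, "wz": 0, "grip": 0.1}, {"dx": 2.0, "dy": 0.08, "dz": 0, "wx": 0, "wy": 0, "wz": 0, "grip": 0.1}, {"dx": 2.2, "dy": 0.09, "dz": 0, "wx": 0, "wy": 0, "wz": 0, "grip": 0.1}, {"dx": 2.35, "dy": 0.09, "dz": 0, "wx": 0, "wy": 0, "wz": 0, "grip": 0.1}, {"dx": 2.35, "dy": 0.09, "dz": 0, "wx": 0, "wy": 0, "wz": 0, "grip": 0.1}, {"dx": 2.35, "dy": 0.09, "dz": 0, "wx": 0, "wy": 0, "wz": 0, "grip": 0.1}])

```text
time_s: 20.27
eef_pos: [516.6, 206.7, 310.2]
tcp_rot: [-3.095, -0.541, -0.001]
contact_force: [-0.0, -0.5, 0.5]
width: 0.189
finger_force: 40.0
```

```bash
python3 -c "
from h import *
seamcheck('s6')"
```

```text
20.325 fix xy [56.  50.2] z 310.3 F [ 0.3 -0.3  0.5]
left2 angle 16.6 n 19 dist 5.36
```

step_arm(commands=[{"dx": 0, "dy": 0, "dz": -0.4, "wx": 0, "wy": 0, "wz": 0, "grip": 0.1}, {"dx": 0, "dy": 0, "dz": -0.8, "wx": 0, "wy": 0, "wz": 0, "grip": 0.1}, {"dx": 0, "dy": 0, "dz": -2, "wx": 0, "wy": 0, "wz": 0, "grip": 0.1}, {"dx": 0, "dy": 0, "dz": -4.5, "wx": 0, "wy": 0, "wz": 0, "grip": 0.1}, {"dx": 0, "dy": 0, "dz": -7.5, "wx": 0, "wy": 0, "wz": 0, "grip": 0.1}, {"dx": 0, "dy": 0, "dz": -10, "wx": 0, "wy": 0, "wz": 0, "grip": 0.1}, {"dx": 0, "dy": 0, "dz": -11.5, "wx": 0, "wy": 0, "wz": 0, "grip": 0.1}, {"dx": 0, "dy": 0, "dz": -11.5, "wx": 0, "wy": 0, "wz": 0, "grip": 0.1}])

```text
time_s: 21.32
eef_pos: [516.4, 206.7, 426.0]
tcp_rot: [-3.095, -0.54, -0.002]
contact_force: [0.4, -0.7, -1.4]
width: 0.186
finger_force: 40.0
```

```bash
python3 -c "
from h import *
p=STD(-20,-29);print(p,r.sense()['eef_pos'],move([*p,425]))"
```

```text
[ 475.87416275 -214.01904184] [516.438162   206.68774165 425.9855719 ] (array([-18.076,  38.205,   0.072]), None)
```

step_arm(commands=[{"dx": -1.5, "dy": 3.2, "dz": 0, "wx": 0, "wy": 0, "wz": 0, "grip": 0.1}, {"dx": -3.5, "dy": 7.5, "dz": 0, "wx": 0, "wy": 0, "wz": 0, "grip": 0.1}, {"dx": -5.6, "dy": 12, "dz": 0, "wx": 0, "wy": 0, "wz": 0, "grip": 0.1}, {"dx": -7.8, "dy": 16.5, "dz": 0, "wx": 0, "wy": 0, "wz": 0, "grip": 0.1}, {"dx": -10, "dy": 21, "dz": 0, "wx": 0, "wy": 0, "wz": 0, "grip": 0.1}, {"dx": -12, "dy": 25.5, "dz": 0, "wx": 0, "wy": 0, "wz": 0, "grip": 0.1}, {"dx": -14.2, "dy": 30, "dz": 0, "wx": 0, "wy": 0, "wz": 0, "grip": 0.1}, {"dx": -16, "dy": 34, "dz": 0, "wx": 0, "wy": 0, "wz": 0, "grip": 0.1}, {"dx": -17.4, "dy": 37, "dz": 0, "wx": 0, "wy": 0, "wz": 0, "grip": 0.1}, {"dx": -18.08, "dy": 38.2, "dz": 0, "wx": 0, "wy": 0, "wz": 0, "grip": 0.1}, {"dx": -18.08, "dy": 38.2, "dz": 0, "wx": 0, "wy": 0, "wz": 0, "grip": 0.1}, {"dx": -18.08, "dy": 38.2, "dz": 0, "wx": 0, "wy": 0, "wz": 0, "grip": 0.1}])

```text
time_s: 22.82
eef_pos: [476.1, -213.0, 425.0]
tcp_rot: [-3.094, -0.542, 0.0]
contact_force: [0.8, 0.5, -1.2]
width: 0.186
finger_force: 40.0
```

```bash
python3 - <<'E'
from h import *
c=snap("wrist","n1");s=r.sense();e=s["eef_pos"];print(s["time_s"],e,s["contact_force"])
print("ball px",proj(c,[*e[:2],e[2]-296.7]))
for n,a,b in(("nL",(-20,-22),(-13,-22)),("nR",(-20,-36),(-13,-36)),("back",(-10,-24),(-10,-34)),("left",(-10,58),(30,58)),("right",(-30,-58),(30,-58)),("far",(40,-50),(40,50)),("bore",(-10,29),(-10,29))):
    A,B=proj(c,[*STD(*a),105]),proj(c,[*STD(*b),105]);print(n,A.round(1),B.round(1),end=" ")
    if n!="bore":
        E=edge(c,A,B,105,half=4);print(E[0].round(1),ang(E[1]).round(2),E[3],"dist of axis",((e[:2]-E[0])@np.array([-E[1][1],E[1][0]])).round(2))
cv2.imwrite("pics/n1c.png",cv2.resize(c["img"][130:270,230:420],None,fx=4,fy=4,interpolation=cv2.INTER_CUBIC))
E
```

```text
22.875 [ 476.09315712 -212.94327892  425.07488231] [-0.00774411  0.38649289 -1.47515507]
ball px [315.23198926 196.41540346]
nL [308.5 190.4] [309.1 182.8] [ 477.4 -206.5] 8.54 60 dist of axis -6.18
nR [323.9 191.6] [324.6 184. ] [ 480.9 -219.3] 13.95 60 dist of axis 7.33
back [311.6 179.7] [322.7 180.6] [ 485.1 -211.4] -70.25 60 dist of axis -9.0
left [220.  172.3] [220.8 126.7] [ 481.3 -121.8] 14.74 60 dist of axis -86.79
right [347.  204.2] [354.2 137.8] [ 510.8 -234.6] 14.78 60 dist of axis 29.78
far [346.2 125.4] [230.4 115.7] [ 527.3 -173.6] -74.8 55 dist of axis -59.72
bore [252.5 174.9] [252.5 174.9]
```

View pics/n1c.png

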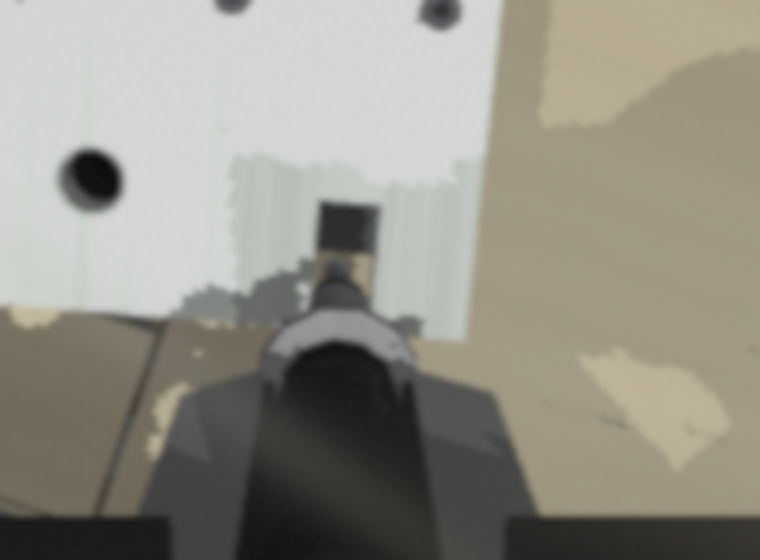

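The notch spans crop x 316–373 at the ball's row and the ball is at about (338,268). Ball, shank and collar all sit about 1.1 mm left of the notch middle, with 9 mm to its back end. I'll shift 1.1 mm right and descend.

step_arm(commands=[{"dx": 0, "dy": 0.11, "dz": 0, "wx": 0, "wy": 0, "wz": 0, "grip": 0.1}, {"dx": 0, "dy": 0.11, "dz": 1.5, "wx": 0, "wy": 0, "wz": 0, "grip": 0.1}, {"dx": 0, "dy": 0.11, "dz": 3, "wx": 0, "wy": 0, "wz": 0, "grip": 0.1}, {"dx": 0, "dy": 0.11, "dz": 4.5, "wx": 0, "wy": 0, "wz": 0, "grip": 0.1}, {"dx": 0, "dy": 0.11, "dz": 5.3, "wx": 0, "wy": 0, "wz": 0, "grip": 0.1}, {"dx": 0, "dy": 0.11, "dz": 6, "wx": 0, "wy": 0, "wz": 0, "grip": 0.1}, {"dx": 0, "dy": 0.11, "dz": 6, "wx": 0, "wy": 0, "wz": 0, "grip": 0.1}])

```text
time_s: 23.75
eef_pos: [476.3, -215.0, 364.8]
tcp_rot: [-3.094, -0.54, 0.001]
contact_force: [0.1, 0.6, -1.1]
width: 0.19
finger_force: 40.0
```

step_arm(commands=[{"dx": 0, "dy": 0, "dz": 1, "wx": 0, "wy": 0, "wz": 0, "grip": 0.1}, {"dx": 0, "dy": 0, "dz": 2, "wx": 0, "wy": 0, "wz": 0, "grip": 0.1}, {"dx": 0, "dy": 0, "dz": 2.8, "wx": 0, "wy": 0, "wz": 0, "grip": 0.1}, {"dx": 0, "dy": 0, "dz": 3.3, "wx": 0, "wy": 0, "wz": 0, "grip": 0.1}, {"dx": 0, "dy": 0, "dz": 3.5, "wx": 0, "wy": 0, "wz": 0, "grip": 0.1}, {"dx": 0, "dy": 0, "dz": 3.5, "wx": 0, "wy": 0, "wz": 0, "grip": 0.1}, {"dx": 0, "dy": 0, "dz": 3.5, "wx": 0, "wy": 0, "wz": 0, "grip": 0.1}])

```text
time_s: 24.62
eef_pos: [476.3, -215.0, 330.4]
tcp_rot: [3.094, 0.54, 0.001]
contact_force: [0.3, -0.1, -1.4]
width: 0.184
finger_force: 40.0
```

No contact force, so the shank is in the notch with the collar about 0.5 mm above the plate. Release.

step_arm(commands=[{"dx": 0, "dy": 0, "dz": 0.05, "wx": 0, "wy": 0, "wz": 0, "grip": 0.1}, {"dx": 0, "dy": 0, "dz": 0.05, "wx": 0, "wy": 0, "wz": 0, "grip": 0.25}, {"dx": 0, "dy": 0, "dz": 0.05, "wx": 0, "wy": 0, "wz": 0, "grip": 0.4}, {"dx": 0, "dy": 0, "dz": 0.05, "wx": 0, "wy": 0, "wz": 0, "grip": 0.7}, {"dx": 0, "dy": 0, "dz": 0.05, "wx": 0, "wy": 0, "wz": 0, "grip": 1}, {"dx": 0, "dy": 0, "dz": 0.05, "wx": 0, "wy": 0, "wz": 0, "grip": 1}, {"dx": 0, "dy": 0, "dz": 0.05, "wx": 0, "wy": 0, "wz": 0, "grip": 1}, {"dx": 0, "dy": 0, "dz": 0.05, "wx": 0, "wy": 0, "wz": 0, "grip": 1}])

```text
time_s: 25.62
eef_pos: [476.2, -215.0, 329.6]
tcp_rot: [-3.095, -0.541, 0.0]
contact_force: [-1.2, -0.2, -0.2]
width: 0.852
finger_force: 0.0
```

step_arm(commands=[{"dx": 0, "dy": 0, "dz": -1.5, "wx": 0, "wy": 0, "wz": 0, "grip": 1}, {"dx": 0, "dy": 0, "dz": -4, "wx": 0, "wy": 0, "wz": 0, "grip": 1}, {"dx": 0, "dy": 0, "dz": -7, "wx": 0, "wy": 0, "wz": 0, "grip": 1}, {"dx": 0, "dy": 0, "dz": -10, "wx": 0, "wy": 0, "wz": 0, "grip": 1}, {"dx": -4, "dy": 0, "dz": -11, "wx": 0, "wy": 0, "wz": 0, "grip": 1}, {"dx": -8, "dy": 0, "dz": -11, "wx": 0, "wy": 0, "wz": 0, "grip": 1}, {"dx": -10, "dy": 0, "dz": -11, "wx": 0, "wy": 0, "wz": 0, "grip": 1}, {"dx": -10, "dy": 0, "dz": -11, "wx": 0, "wy": 0, "wz": 0, "grip": 1}, {"dx": -10, "dy": 0, "dz": -11, "wx": 0, "wy": 0, "wz": 0, "grip": 1}])

```text
time_s: 26.75
eef_pos: [382.8, -248.7, 439.9]
tcp_rot: [3.095, 0.541, 0.001]
contact_force: [0.7, -0.1, -0.1]
width: 1.0
finger_force: 0.0
```

```bash
python3 - <<'E'
from h import *
c=snap("wrist","f1");s=r.sense();e=s["eef_pos"];print(s["time_s"],e,s["contact_force"],s["width"],s["joint_vel"].round(3))
p=STD(-20,-29);t=proj(c,[*p,191]);b=proj(c,[*p,110]);print("pred top",t,"collar",b)
print("depth pts at top",[dp(c,*(t+d)).round(1) for d in((0,0),(-3,0),(3,0),(0,-3),(0,3))])
u,v=b.astype(int);H,W=c["depth"].shape
A=np.array([dp(c,x,y) for y in range(max(0,v-60),min(H,v+60)) for x in range(u-60,u+60) if 0<c["depth"][y,x]])
d=np.hypot(*(A[:,:2]-p).T)
for lo,hi in((112,125),(130,150),(155,175),(180,186),(187,193)):
    k=(A[:,2]>lo)&(A[:,2]<hi)&(d<30);print(lo,k.sum(),A[k].mean(0).round(1) if k.sum() else "")
print(p)
E
```

```text
26.8 [ 382.92572641 -248.69442029  439.646182  ] [ 0.44666842  0.03423043 -0.4663286 ] 1.0020083111769489 [ 0.002  0.004  0.003 -0.    -0.001 -0.002]
pred top [313.5897566   61.64492306] collar [313.7613536   75.83919136]
depth pts at top [array([ 475.7, -214.1,  192.5]), array([ 475.2, -212.2,  191.1]), array([ 476.5, -215.8,  191.5]), array([ 477.4, -213.5,  192.2]), array([ 474.1, -214.7,  192. ])]
112 27 [ 470.8 -217.3  114.4]
130 43 [ 468.  -217.7  140.5]
155 83 [ 468.7 -217.1  167.5]
180 201 [ 474.  -215.2  184.9]
187 337 [ 475.  -214.8  191.6]
[ 475.87416275 -214.01904184]
```

The button top is at (475.0, -214.8, 191.6) against an expected (475.9, -214.0, 191). The probe hangs upright in the seat and the robot is clear of it.

```bash
python3 -c "
from rig import r
print(r.job_done())"
```

```text
the job is handed in; nothing more can be done
None
```

The seam pass was completed in one stroke along the whole edge (ball-to-edge about 5 mm centre distance, 2 cm/s), and the probe now hangs upright in the stand's open notch; the job is handed in at 27 s, with no verdict returned.

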